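Tip the kit carton onto the labelling spot

TASK

Push the round pin tin along the bench until it is right off the orange-taped rectangle, then push the standing carton over from high on its label side so that it comes to lie flat, blank label panel up, wholly inside the tape. Push only, do not pick up or carry anything: the tin stays upright on the bench throughout and the carton tips over where it stands. Leave the flask, the thread cone and the shears as they are.

Things in the scene. Friction and masses are not known exactly. Their poses are not given: they have to be found in the camera images.
- spot: Rectangle of flat orange tape stuck on the bench: the labelling spot. Inside the tape it measures 270 mm along its x by 205 mm along its y; the tape is 19 mm wide outside that, without thickness to speak of. Origin at its centre on the bench. Its x axis points from the end where the carton stands to the far end, the way the carton is to fall; z up.
- carton: Closed brown carton standing on end, 60 mm deep (its x), 150 wide (y), 210 tall (z), 250 to 500 g, rigid, evenly filled. Origin at the centre of its underside. Its -x face has the blank white label panel and looks away from the rectangle, its +x face a printed red picture. Its x is within 0.1 rad of the rectangle's x at first. Lying as wanted, its x axis points straight down.
- foot (a point): Middle of the carton's foot edge (lower edge of its +x face), at first 10 to 45 mm inside the tape. Pushed slowly along x, 165 mm or more up, the carton pivots on it, passes its balance at 16 degrees and falls by itself on its +x face; it then reaches from about here to 210 mm beyond, 60 mm high. Not to be raised over 25 mm or shifted over 60.
- foot_left (a point): Corner of the carton's +x face: +y end of the foot edge.
- foot_right (a point): Corner of the carton's +x face: -y end of the foot edge.
- head_left (a point): Corner of the carton's +x face: +y end of the top edge, 210 mm above the foot at the start.
- head_right (a point): Corner of the carton's +x face: -y end of the top edge.
- tin: Closed round pin tin, 60 mm across, 30 mm high, 100 to 210 g, blue with a bright metal lid, standing inside the taped rectangle where the carton is to lie. Origin at the centre of its underside. It slides when pushed low.
- flask: White drinks flask with a black cap and carrying loop, 72 mm across and about 250 mm tall, standing beside the rectangle, its centre 240 to 265 mm from the rectangle's centre line. Origin at the centre of its underside. To be left alone.
- cone: Green cone of sewing thread, 68 mm across at the foot, 125 mm tall, standing beside the rectangle on the other side from the flask, its centre 240 to 265 mm from the rectangle's centre line. Origin at the centre of its underside. To be left alone.
- shears: Fabric shears lying flat beyond the rectangle's far (+x) end: about 240 mm long along their x, 90 mm wide over the black handles (at -x), blades at +x, 12 mm thick. Origin on the bench under the pivot, about half-way along. To be left alone.
Mind the look-alikes: they are no part of the job. There is more than one size of the tin; the job needs the largest.

How it is judged:
By the outcome, as a careful person would: the job done as asked, in the order asked, and still so for the second after the job is handed in, with the robot touching nothing.
It also fails if it takes over 51 s, if anything falls off the work surface, if the arm or the gripper's body presses on something with over 40 N, if the wrist force passes 120 N, or if a joint passes its speed limit or range.

ROBOT

A 6-joint arm with a two-finger parallel gripper is mounted at the origin on the work surface. World frame = base frame: x ahead of the robot, y to its left, z up, the work surface at z = 0. Lengths are in m, angles in degrees, forces in N, time in s.
With the tool pointing down it reaches from about 0.4 to 0.825 m from the base axis. Payload 7 kg.
Tool frame: the origin (TCP) lies at the very end of the fingers, on their centre line; the grasp point (between the pads) lies 19 mm behind it; x points along the fingers, z is the direction in which the jaws open and shut, and the axes are right-handed (so a half turn about x gives the same grasp; the last joint's range is limited). The gripper opens to 88 mm and grips with 3 to 60 N. Pads are 19 mm wide; open, the fingers measure 130 mm over their backs; the gripper's body (78 mm by 193 mm) begins 47 mm behind the grasp point.
Start: joints at [79.647, 20.546, 0.682, 0, -70.136, -16.507], TCP at [0.305, 0.602, 0.187] pointing down, gripper open.
Joint ranges: [-176.03, 176.03], [-82.01, 121.73], [-58.28, 71.71], [-173.87, 95.51], [-174.79, -0.11], [-173.66, 173.66]. Speed limits (degrees/s): [136.94, 136.94, 172.46, 180, 180, 180].

INTERFACE

Orientations are given as [roll, pitch, yaw] about the fixed x, y, z axes, in that order (R = Rz(yaw) Ry(pitch) Rx(roll)).
In Python, from plant import * gives the robot as it stands.
- The arm moves only by the tool arm_command, never from a script. Its argument "commands" is one flat list of numbers, 5 for each row, row after row: the shift along the tool's x, y, z in mm, then the turn about the tool's x in degrees, then the opening in per cent of the stroke, from 0 (shut) to 100 (fully open). A call has 1 to 5 rows; each row shifts and turns the pose as measured when the row begins, along the tool's axes as they then stand; what a row does not reach is not made up. A row lasts 1/8 s, in which the tool goes at most 62.5 mm and 10.7 degrees, less where a joint would pass 70% of its speed; a pose out of reach is approached as far as the arm can. A call is refused whole if a number of a shift passes 62.5 or a number of a turn 10.7, either way. A call with a gripper value outside its range is refused whole. The fingers move at their own pace and stop on an object; the grip force is fixed at half the most. Time passes only in rows, so rows that do not move let the fingers close. It gives the time, the measured TCP pose, the force and the opening at its end, in the units of the state.
- get_obs(): the state, without advancing time (a new reading comes with each control period).
- snapshot(name): name is "scene" or "top" or "wrist"; returns a dict with "frame" (384x512x3 uint8, blue, green, red), "fov_y" (degrees; the focal length in pixels is half the picture's height over the tangent of half this angle, whatever the lens; pixels are square), "cx", "cy" (the principal point, pixels), "world_to_cam" (4x4, takes a point from world to camera coordinates). Camera axes: x right, y up, looking along -z (the intrinsics and any distortion apply to the point x, -y, -z); pixel columns grow to the right and rows downward; lengths in m; the calibration is good to about 2 mm. A picture is of the moment at which its call begins. There is no depth.
- close_job(): hands the job in, once; it reports no verdict.
The state is a dict: "clock": time; "joint_pos": joint angles; "qvel": joint speeds; "tau": joint torques, N m; "tool_pos": TCP position; "orientation": TCP orientation; "force": force on the tool from outside, world axes, zero at the start; "moment": the same for the moment, N m; "opening": finger opening in m.
Only numpy, scipy, OpenCV 4.12 (cv2) and the standard library are available. Lean on these libraries where they do the work, as an engineer would, in place of code of your own. Each camera call takes 0.05 s, during which the arm holds its last target. There are 200 camera calls.

## Working session

There is one attempt and no reset: what is moved stays moved. The work goes in short steps, Python scripts to look and compute and a tool call to move; the robot and the scene stay as the last step left them, time stands still between calls to the robot, and variables do not carry over. Pictures are saved under pics/ and viewed, about 8 in all and at most 12, crops included, and the job is handed in when it is done.

Besides the shell and the picture viewer there is one more tool, called as name(argument=value, ...) on one line, values as JSON. arm_command: Moves the arm, as the interface text tells. Its arguments: {"type":"object","properties":{"commands":{"type":"array"}},"required":["commands"]}

```bash
mkdir -p pics; ls; cat > h.py <<'E'
from plant import *
import numpy as np, cv2
def ray(s,u,v):
    H=s["frame"].shape[0]; f=H/2/np.tan(np.radians(s["fov_y"])/2)
    d=np.array([(u-s["cx"])/f,-(v-s["cy"])/f,-1]); T=np.array(s["world_to_cam"]); R=T[:3,:3]
    return -R.T@T[:3,3], R.T@d
def pt(s,u,v,z=0):
    o,d=ray(s,u,v); return o+d*(z-o[2])/d[2]
def px(s,p):
    H=s["frame"].shape[0]; f=H/2/np.tan(np.radians(s["fov_y"])/2)
    c=np.array(s["world_to_cam"])@np.r_[p,1]; return s["cx"]+f*c[0]/-c[2], s["cy"]-f*c[1]/-c[2]
E
python3 - <<'E'
from h import *
import pickle
ss={n:snapshot(n) for n in("scene","top")}
pickle.dump(ss,open("s0.pkl","wb"))
for n,s in ss.items():
    print(n,{k:v for k,v in s.items() if k not in("frame","world_to_cam")},ray(s,256,192))
    cv2.imwrite(f"pics/{n}0.png",cv2.resize(s["frame"],(800,600),interpolation=cv2.INTER_CUBIC))
print(get_obs())
E
```

```text
pics
scene {'fov_y': 56.33229578597092, 'cx': 257.96154218498276, 'cy': 194.69053928695993} (array([ 0.98574662, -0.55852033,  0.76291219]), array([-0.399194  ,  0.64493404, -0.65175951]))
top {'fov_y': 43.347211978217054, 'cx': 252.0439266727441, 'cy': 187.46757620517565} (array([0.44329851, 0.05158214, 1.1842561 ]), array([ 0.13851165, -0.03216006, -0.98991682]))
{'clock': 0.1, 'joint_pos': array([ 7.96483957e+01,  2.05867142e+01,  6.36990453e-01, -1.60257554e-02,
       -7.01361528e+01, -1.65066383e+01]), 'qvel': array([ 0.0443013 , -0.12428533,  0.15308088,  0.1091443 ,  0.00728839,
        0.09006345]), 'tau': array([-7.86444343e-04, -5.84163487e+01,  2.93750954e+01,  7.01558501e+00,
        1.01536725e-02, -6.11601035e-05]), 'tool_pos': array([0.30476993, 0.60170398, 0.18641333]), 'orientation': array([   6.55736887,   89.9128115 , -110.30633041]), 'force': array([-0.43317532,  0.38782385, -0.80772388]), 'moment': array([-0.03236331, -0.05028911,  0.00877468]), 'opening': 0.08756642285224914}
```

View pics/scene0.png

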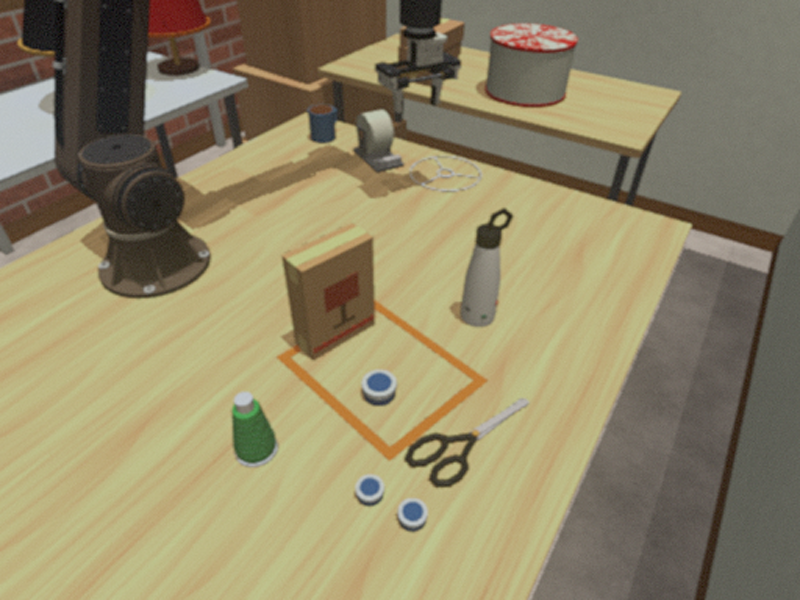

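View pics/top0.png

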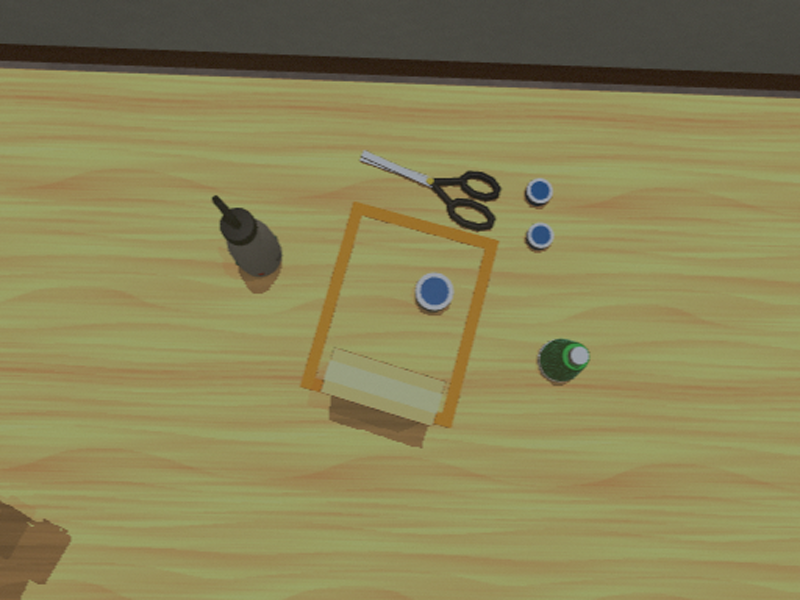

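The target tin is the large one inside the tape (top 435,292; scene 379,387). The look-alikes are the two smaller tins outside it (top 540,190 and 540,236). The carton's label side faces the robot, the flask is to the left and the cone to the right. Measuring next.

```bash
cat > m.py <<'E'
from h import *
def measure(ss,pr=True):
    t=ss["top"]; hsv=cv2.cvtColor(t["frame"],cv2.COLOR_BGR2HSV)
    b=cv2.inRange(hsv,(95,90,40),(125,255,255))
    out={}
    for c in cv2.findContours(b,cv2.RETR_EXTERNAL,cv2.CHAIN_APPROX_NONE)[0]:
        if cv2.contourArea(c)>40:
            (u,v),r=cv2.minEnclosingCircle(c); p=pt(t,u,v,.03); q=pt(t,u+r,v,.03)
            out.setdefault("blue",[]).append((p[:2].round(4),round(np.linalg.norm(p-q),4),(round(u),round(v))))
    return out
E
python3 - <<'E'
from m import *
import pickle
ss=pickle.load(open("s0.pkl","rb"))
print(measure(ss))
t=ss["top"]; hsv=cv2.cvtColor(t["frame"],cv2.COLOR_BGR2HSV)
o=cv2.inRange(hsv,(8,170,120),(18,255,255))
o[:, :185]=0;o[:,325:]=0;o[:125]=0;o[280:]=0
cv2.imwrite("pics/om.png",cv2.resize(np.hstack([o[120:285,180:330]]),None,fx=3,fy=3))
# outer corners (hand px from 800x600 -> /1.5625) refine by line fits of mask
k=1.5625
outer=np.array([(302,387),(355,202),(498,241),(451,427)])/k
print("outer tape z=0:",[pt(t,*p)[:2].round(4) for p in outer])
g=cv2.inRange(hsv,(50,100,20),(80,255,255))
M=cv2.moments(g); print("green px",M["m10"]/M["m00"]*k,M["m01"]/M["m00"]*k)
print("carton top z=.21 corners",[pt(t,u/k,v/k,.21)[:2].round(4) for u,v in [(333,348),(446,381),(434,424),(322,388)]])
s=ss["scene"]
print("scene foot R/L",[pt(s,u/k,v/k)[:2].round(4) for u,v in [(312,355),(375,318)]], "head R/L",[pt(s,u/k,v/k,.21)[:2].round(4) for u,v in [(299,272),(372,236)]], "headback",[pt(s,u/k,v/k,.21)[:2].round(4) for u,v in [(284,258),(358,229)]])
print("scene tape outer corners",[pt(s,u/k,v/k)[:2].round(4) for u,v in [(279,357),(390,459),(487,380),(377,303)]])
print("tin scene",pt(s,379/k,381/k,.03))
print("cone,flask scene",pt(s,255/k,447/k),pt(s,479/k,314/k))
print("shears handles",[pt(s,u/k,v/k)[:2].round(3) for u,v in [(405,455),(448,485),(525,403)]])
E
```

```text
{'blue': [(array([ 0.6211, -0.0376]), np.float64(0.0216), (278, 186)), (array([ 0.7154, -0.2038]), np.float64(0.0144), (346, 150)), (array([ 0.7883, -0.2029]), np.float64(0.0147), (345, 121))]}
outer tape z=0: [array([0.468 , 0.1618]), array([0.7663, 0.0898]), array([ 0.7097, -0.1422]), array([ 0.4129, -0.071 ])]
green px 565.6940607734807 355.68024861878456
carton top z=.21 corners [array([0.5145, 0.1047]), array([ 0.4764, -0.0419]), array([ 0.4215, -0.0275]), array([0.463 , 0.1167])]
scene foot R/L [array([ 0.4658, -0.0273]), array([0.5063, 0.1218])] head R/L [array([ 0.4755, -0.0424]), array([0.5146, 0.106 ])] headback [array([ 0.4306, -0.0271]), array([0.4816, 0.1103])]
scene tape outer corners [array([ 0.418 , -0.0648]), array([ 0.7113, -0.1359]), array([0.7678, 0.0963]), array([0.4838, 0.1621])]
tin scene [ 0.62134291 -0.03330233  0.03      ]
cone,flask scene [ 0.51851728 -0.23433404  0.        ] [0.67638264 0.24820226 0.        ]
shears handles [array([ 0.727, -0.117]), array([ 0.81 , -0.126]), array([0.846, 0.085])]
```

View pics/om.png

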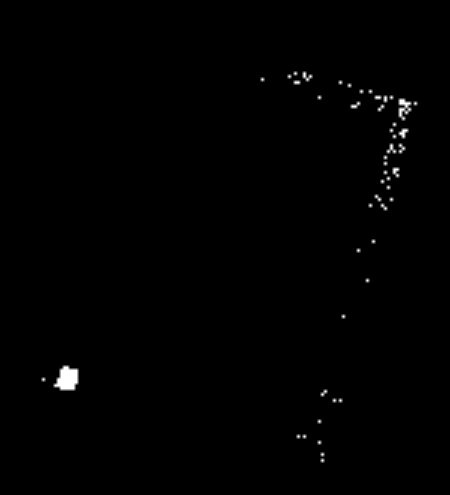

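```bash
python3 - <<'E'
from m import *
import pickle
ss=pickle.load(open("s0.pkl","rb"))
k=1.5625
rects={}
for n in ("top","scene"):
    t=ss[n]; hsv=cv2.cvtColor(t["frame"],cv2.COLOR_BGR2HSV)
    if n=="top": print(hsv[int(300/k),int(333/k)],hsv[int(330/k),int(475/k)],"wood",hsv[int(330/k),int(400/k)],hsv[int(420/k),int(600/k)])
    o=cv2.inRange(hsv,(8,150,60),(19,255,255))
    nl,lab,st,_=cv2.connectedComponentsWithStats(cv2.morphologyEx(o,cv2.MORPH_CLOSE,np.ones((3,3))))
    keep=[i for i in range(1,nl) if st[i,4]>60 and pt(t,*_[i])[0]>.38 and pt(t,*_[i])[0]<.8 and abs(pt(t,*_[i])[1])<.2]
    print(n,[(st[i].tolist()) for i in keep])
    ys,xs=np.where(np.isin(lab,keep)); P=np.array([pt(t,x,y)[:2] for x,y in zip(xs,ys)])
    rects[n]=r=cv2.minAreaRect((P*1000).astype(np.float32)); print(r, cv2.boxPoints(r).round(0).tolist())
s=ss["scene"]; F=3.75
im=cv2.resize(s["frame"][140:298,165:325],None,fx=F,fy=F,interpolation=cv2.INTER_CUBIC)
def mk(p,c): u,v=px(s,p); cv2.circle(im,(int((u-165+.5)*F),int((v-140+.5)*F)),3,c,-1)
for q in cv2.boxPoints(rects["top"]): mk((q[0]/1e3,q[1]/1e3,0),(0,0,255))
for q in [(0.5145,.1047),(.4764,-.0419),(.4215,-.0275),(.463,.1167)]: mk((*q,.21),(0,255,0)); mk((*q,0),(255,255,0))
cv2.imwrite("pics/c1.png",im)
E
```

```text
[ 20 180 154] [ 22 141 154] wood [ 29  96 152] [ 28 102 153]
top [[192, 129, 127, 145, 2347]]
((590.05419921875, 12.08404541015625), (242.36380004882812, 307.9173889160156), 76.36927032470703) [[412.0, -69.0], [711.0, -142.0], [768.0, 94.0], [469.0, 166.0]]
scene [[208, 175, 22, 25, 322], [178, 193, 133, 101, 1322]]
((546.1878662109375, 34.02479553222656), (262.0538635253906, 413.15289306640625), 73.69547271728516) [[311.0, -34.0], [708.0, -150.0], [781.0, 102.0], [385.0, 218.0]]
```

View pics/c1.png

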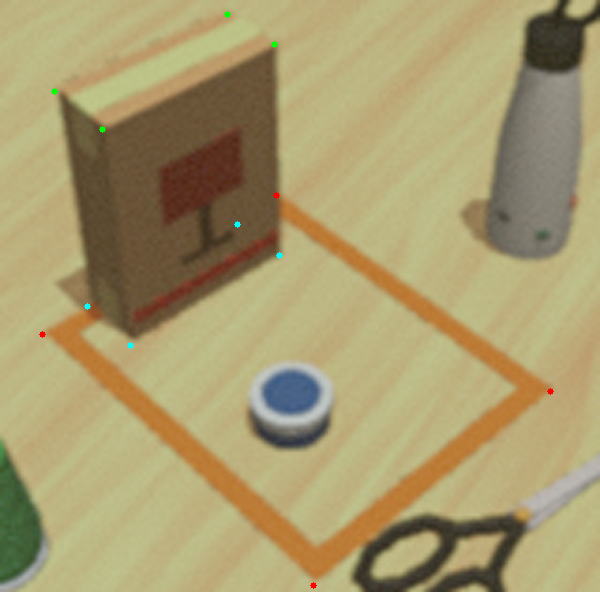

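Scene and top views agree to about 5 mm. In spot coordinates the tin is at (42,−40) mm and the carton's foot is at (−96,−4) mm, yaw about −1°, so a straight tip fits. I'll cradle the tin between half-open fingers and push it along −y of the spot (its right side). First I work out the turns.

```bash
cat >> h.py <<'E'
from scipy.spatial.transform import Rotation as Ro
C=np.array([.590,.014]); A=np.radians(-13.63)
X=np.array([np.cos(A),np.sin(A)]); Y=np.array([-X[1],X[0]])
def w(sx,sy): return C+sx*X+sy*Y
def sp(p): d=np.array(p[:2])-C; return np.array([d@X,d@Y])
def toR(o): return Ro.from_euler("xyz",o,degrees=True).as_matrix()
def to(p):
    o=get_obs(); R=toR(o["orientation"]); d=R.T@(np.array(p)-o["tool_pos"])*1000
    print("t",o["clock"],"pos",o["tool_pos"].round(4),"spot",(sp(o["tool_pos"])*1e3).round(1),"shift mm",d.round(1),"F",o["force"].round(1))
    for n,v in(("y",R[:2,1]),("z",R[:2,2])): print("tool",n,"in spot:",(v@X).round(3),(v@Y).round(3), "z-ang to spotx", end=" ")
    print(np.degrees(np.arctan2(R[:2,2]@Y,R[:2,2]@X)).round(1))
    return d
E
python3 - <<'E'
from h import *
to((*w(.042,.035),.33))
E
```

```text
t 0.1 pos [0.3048 0.6017 0.1864] spot [-415.7  503.9] shift mm [-143.   552.9  351.9] F [-0.4  0.4 -0.8]
tool y in spot: 0.973 -0.229 z-ang to spotx tool z in spot: -0.229 -0.973 z-ang to spotx -103.2
```

arm_command(commands=[-50,0,0,10,40,-50,0,0,10,40,-50,0,0,10,40,0,0,0,10,40,0,0,0,10,40])

```text
clock: 0.72
tool_pos: [0.3043, 0.6008, 0.3378]
orientation: [58.1, 89.6, -110.3]
force: [0.2, -0.8, -1.0]
opening: 0.0433
```

arm_command(commands=[0,0,0,10,40,0,0,0,10,40,0,0,0,7,40])

```text
clock: 1.1
tool_pos: [0.304, 0.6005, 0.3368]
orientation: [84.1, 89.4, -112.3]
force: [-0.2, 0.4, 0.5]
opening: 0.035
```

```bash
python3 - <<'E'
from h import *
to((*w(.042,.035),.33))
E
```

```text
t 1.1 pos [0.304  0.6005 0.3368] spot [-416.1  502.6] shift mm [  10.6  444.9 -480.1] F [-0.2  0.4  0.5]
tool y in spot: -0.048 -0.999 z-ang to spotx tool z in spot: -0.999 0.048 z-ang to spotx 177.2
```

arm_command(commands=[0,42,-45,0,40,0,42,-45,0,40,0,42,-45,0,40,0,42,-45,0,40,0,42,-45,0,40])

```text
clock: 1.72
tool_pos: [0.4605, 0.3321, 0.3345]
orientation: [81.7, 89.0, -114.5]
force: [0.7, 0.9, 1.0]
opening: 0.0352
```

arm_command(commands=[0,42,-45,0,40,0,42,-45,0,40,0,42,-45,0,40,0,42,-45,0,40,0,42,-45,0,40])

```text
clock: 2.35
tool_pos: [0.6187, 0.0625, 0.3365]
orientation: [77.2, 89.0, -118.9]
force: [1.3, 0.5, 0.7]
opening: 0.0349
```

```bash
python3 - <<'E'
from h import *
to((*w(.042,.035),.015))
E
```

```text
t 2.35 pos [0.6187 0.0625 0.3365] spot [16.4 53.9] shift mm [321.7  12.4 -27.6] F [1.3 0.5 0.7]
tool y in spot: -0.042 -0.999 z-ang to spotx tool z in spot: -0.999 0.042 z-ang to spotx 177.6
```

arm_command(commands=[55,3,-26,2,40,60,0,0,0,40,60,0,0,0,40,60,0,0,0,40,40,0,0,0,40])

```text
clock: 2.98
tool_pos: [0.6448, 0.0421, 0.0552]
orientation: [94.0, 89.2, -104.6]
force: [0.6, 0.5, 0.5]
opening: 0.0349
```

```bash
python3 - <<'E'
from h import *
from m import measure
to((*w(.042,.035),.012))
s=snapshot("wrist");t=snapshot("top"); print(measure({"top":t}))
a=cv2.resize(s["frame"],(400,300)); b=cv2.resize(t["frame"][100:300,150:400],(400,320))
cv2.imwrite("pics/w1.png",np.hstack([cv2.copyMakeBorder(a,0,20,0,0,0),b]))
E
```

```text
t 2.975 pos [0.6448 0.0421 0.0552] spot [46.7 40.2] shift mm [43.3  5.   4.2] F [0.6 0.5 0.5]
tool y in spot: -0.086 -0.996 z-ang to spotx tool z in spot: -0.996 0.086 z-ang to spotx 175.0
{'blue': [(array([ 0.6211, -0.0376]), np.float64(0.0216), (278, 186)), (array([ 0.7154, -0.2038]), np.float64(0.0144), (346, 150)), (array([ 0.7883, -0.2029]), np.float64(0.0147), (345, 121))]}
```

View pics/w1.png

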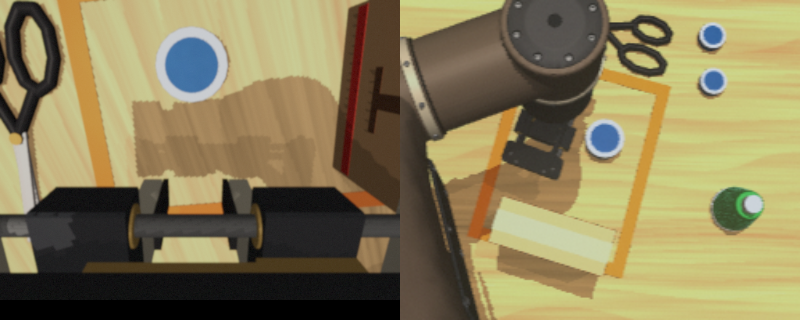

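Wrist view: the tin (192,64) is straight ahead of the fingers (mid 197,215) and the way is clear. Lowering.

arm_command(commands=[20,0,4,-5,40,18,0,0,0,40,5,0,0,0,40])

```text
clock: 3.45
tool_pos: [0.6417, 0.0429, 0.0134]
orientation: [87.0, 89.1, -106.5]
force: [0.1, 0.2, 0.4]
opening: 0.0349
```

```bash
python3 - <<'E'
from h import *
to((*w(.042,-.142),.012))
E
```

```text
t 3.45 pos [0.6417 0.0429 0.0134] spot [43.4 40.3] shift mm [  4.3 182.3   1.6] F [0.1 0.2 0.4]
tool y in spot: 0.001 -1.0 z-ang to spotx tool z in spot: -1.0 -0.001 z-ang to spotx -179.9
```

arm_command(commands=[0,20,0,0,40,0,12,0,0,40,0,10,0,0,40,0,10,0,0,40,0,10,0,0,40])

```text
clock: 4.08
tool_pos: [0.6286, -0.0207, 0.0178]
orientation: [105.5, 89.2, -88.2]
force: [-0.2, 0.7, -0.1]
opening: 0.0353
```

arm_command(commands=[0,10,0,0,40,0,10,0,0,40,0,10,0,0,40,0,10,0,0,40,0,10,0,0,40])

```text
clock: 4.7
tool_pos: [0.6159, -0.0726, 0.0185]
orientation: [104.8, 89.2, -88.9]
force: [-0.7, -0.3, -0.5]
opening: 0.0348
```

```bash
python3 - <<'E'
from h import *
from m import measure
to((*w(.042,-.142),.012))
for p,r,q in measure({"top":snapshot("top")})["blue"]: print(p,sp(p)*1e3,r,q)
E
```

```text
t 4.7 pos [ 0.6159 -0.0726  0.0185] spot [ 45.6 -78.1] shift mm [ 7.4 63.8  3.5] F [-0.7 -0.3 -0.5]
tool y in spot: -0.001 -1.0 z-ang to spotx tool z in spot: -1.0 0.001 z-ang to spotx 180.0Traceback (most recent call last):
  File "<stdin>", line 4, in <module>
KeyError: 'blue'
```

```bash
python3 - <<'E'
from h import *
s=snapshot("scene");t=snapshot("top")
cv2.imwrite("pics/p2.png",np.hstack([cv2.resize(s["frame"],(400,300)),cv2.resize(t["frame"],(400,300))]))
E
```

```text
(no output)
```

View pics/p2.png

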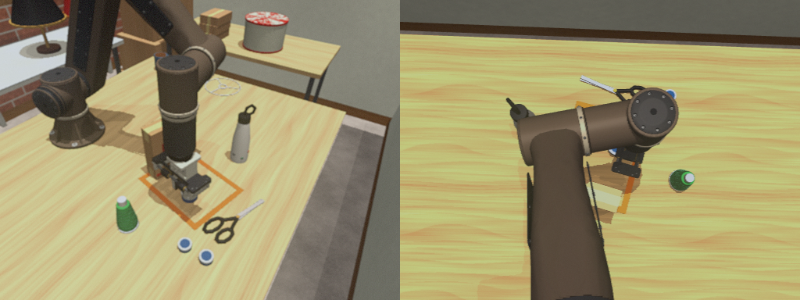

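```bash
python3 - <<'E'
from h import *
s=snapshot("scene");t=snapshot("top");wr=snapshot("wrist")
cv2.imwrite("pics/p3.png",np.hstack([cv2.resize(s["frame"][190:300,170:320],(400,293)),cv2.resize(wr["frame"],(400,293))]))
for x in(s,wr):
  hsv=cv2.cvtColor(x["frame"],cv2.COLOR_BGR2HSV);b=cv2.inRange(hsv,(95,90,40),(125,255,255))
  for c in cv2.findContours(b,0,1)[0]:
    if cv2.contourArea(c)>30: (u,v),r=cv2.minEnclosingCircle(c);p=pt(x,u,v,.03);print(u,v,r,p,sp(p)*1e3)
E
```

```text
263.6363525390625 327.0 5.724496364593506 [ 0.79381629 -0.20606038  0.03      ] [ 249.9338072 -165.8334688]
236.0 311.0 5.385264873504639 [ 0.72092966 -0.20696028  0.03      ] [ 179.3118925  -183.88383731]
253.5 271.19232177734375 31.551931381225586 [ 0.62200434 -0.03882534  0.03      ] [ 43.55137407 -43.79580285]
252.0 234.5 31.197053909301758 [ 0.6169633  -0.06367367  0.03      ] [ 44.50783184 -69.13227822]
45.5 45.5 30.602386474609375 [ 0.69600125 -0.19311056  0.03      ] [ 151.8218296  -176.29856284]
11.41911792755127 39.338233947753906 30.55254364013672 [ 0.71194362 -0.20004825  0.03      ] [ 168.95009328 -179.28403037]
```

View pics/p3.png

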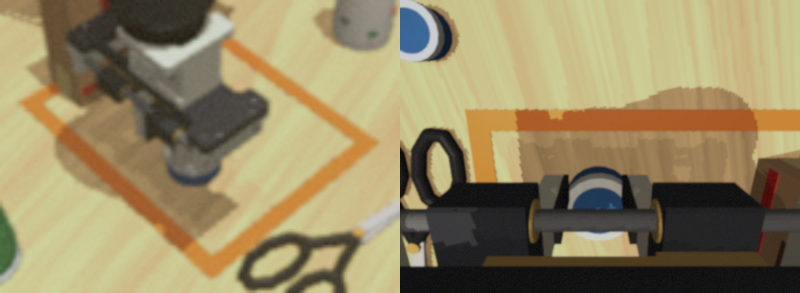

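```bash
python3 - <<'E'
from h import *
import pickle
o=get_obs(); s=snapshot("scene");t=snapshot("top");wr=snapshot("wrist")
p=o["tool_pos"]; print(p)
for n,x in(("scene",s),("top",t),("wrist",wr)):
    print(n,"TCP",np.round(px(x,p)),"tin lid at old",np.round(px(x,(*w(.042,-.040),.03))),"tin lid if pushed",np.round(px(x,(*w(.0456,-.112),.03))), "z0 pushed",np.round(px(x,(*w(.0456,-.112),0))))
print(ray(wr,256,192))
a=cv2.resize(wr["frame"][190:330,180:330],(440,410),interpolation=cv2.INTER_CUBIC)
b=cv2.resize(s["frame"][205:285,200:270],(359,410),interpolation=cv2.INTER_CUBIC)
cv2.imwrite("pics/p4.png",np.hstack([a,b]))
E
```

```text
[ 0.61621691 -0.0717854   0.01854313]
scene TCP [233. 255.] tin lid at old [242. 244.] tin lid if pushed [222. 260.] z0 pushed [223. 267.]
top TCP [291. 189.] tin lid at old [276. 186.] tin lid if pushed [305. 192.] z0 pushed [304. 194.]
wrist TCP [250. 215.] tin lid at old [256. 276.] tin lid if pushed [250. 166.] z0 pushed [250. 155.]
(array([ 0.5973024 , -0.14764389,  0.21673228]), array([ 0.05609197,  0.29778291, -0.95329214]))
```

View pics/p4.png

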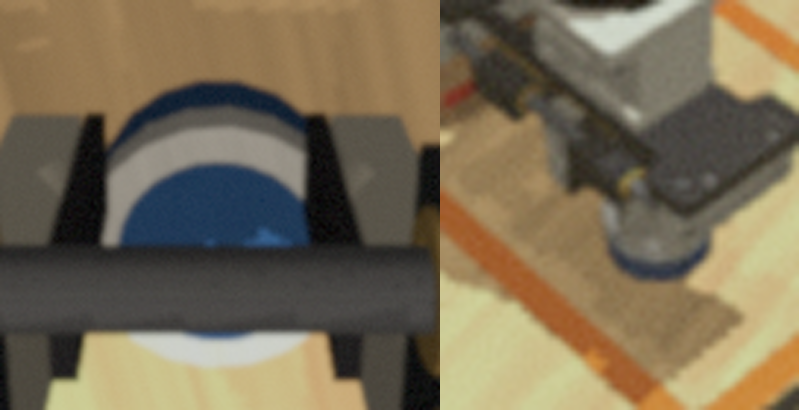

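arm_command(commands=[-60,0,0,0,40,-20,-55,0,0,40,0,-55,0,0,40,0,0,0,0,40])

```text
clock: 5.65
tool_pos: [0.6431, 0.0399, 0.0992]
orientation: [104.6, 89.2, -89.1]
force: [-1.0, -0.9, -0.6]
opening: 0.035
```

```bash
python3 - <<'E'
from h import *
from m import measure
to((*w(.042,-.142),.012))
t=snapshot("top");wr=snapshot("wrist");s=snapshot("scene")
for n,x in(("top",t),("wrist",wr),("scene",s)):
  hsv=cv2.cvtColor(x["frame"],cv2.COLOR_BGR2HSV);b=cv2.inRange(hsv,(95,90,40),(125,255,255))
  for c in cv2.findContours(b,0,1)[0]:
    if cv2.contourArea(c)>30: (u,v),r=cv2.minEnclosingCircle(c);p=pt(x,u,v,.03);print(n,round(u),round(v),round(r),sp(p)*1e3)
cv2.imwrite("pics/p5.png",np.hstack([cv2.resize(wr["frame"],(400,300)),cv2.resize(s["frame"][150:290,150:337],(400,300))]))
E
```

```text
t 5.65 pos [0.6431 0.0399 0.0992] spot [45.5 37.7] shift mm [ 89.5 178.5   3.6] F [-1.  -0.9 -0.6]
tool y in spot: -0.001 -1.0 z-ang to spotx tool z in spot: -1.0 0.001 z-ang to spotx 179.9
top 278 186 9 [ 42.35493269 -42.82390044]
top 346 150 6 [ 173.17767221 -182.13143046]
top 345 121 6 [ 243.81635395 -164.03301169]
wrist 253 89 29 [ 42.85794028 -40.30420789]
scene 264 327 6 [ 249.9338072 -165.8334688]
scene 236 311 5 [ 179.54550172 -183.63784145]
scene 242 244 7 [ 41.75054075 -39.35567613]
```

View pics/p5.png

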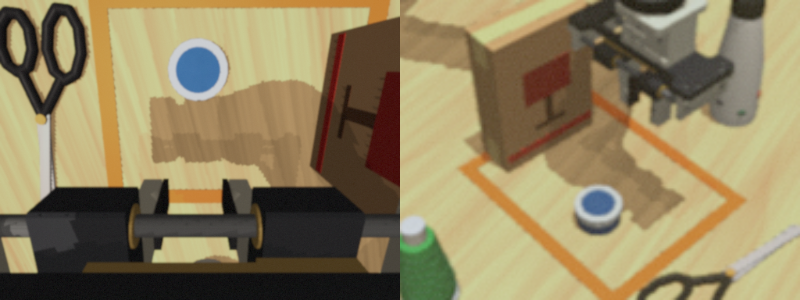

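```bash
python3 - <<'E'
from h import *
o=get_obs();p=o["tool_pos"];R=toR(o["orientation"]);wr=snapshot("wrist");s=snapshot("scene")
for d in(0,10,20,30,40): print(d,[np.round(px(wr,p+R@np.array([-d/1e3,y,z]))) for y in(-.0095,.0095) for z in(-.0175,-.0385)], [np.round(px(s,p+R@np.array([-d/1e3,y,z]))) for y in(-.0095,) for z in(-.0175,-.0385,.0175,.0385)])
a=cv2.resize(wr["frame"][200:340,160:340],(460,358),interpolation=cv2.INTER_CUBIC)
b=cv2.resize(s["frame"][170:240,230:296],(338,358),interpolation=cv2.INTER_CUBIC)
cv2.imwrite("pics/p6.png",np.hstack([a,b]))
E
```

```text
0 [array([223., 229.]), array([190., 229.]), array([222., 201.]), array([189., 201.])] [array([270., 215.]), array([276., 219.]), array([261., 208.]), array([256., 204.])]
10 [array([222., 236.]), array([188., 236.]), array([221., 207.]), array([186., 207.])] [array([271., 212.]), array([276., 216.]), array([261., 206.]), array([256., 202.])]
20 [array([220., 243.]), array([185., 243.]), array([219., 213.]), array([183., 213.])] [array([271., 209.]), array([277., 213.]), array([262., 203.]), array([256., 199.])]
30 [array([219., 251.]), array([181., 251.]), array([218., 220.]), array([179., 220.])] [array([271., 207.]), array([277., 211.]), array([262., 200.]), array([256., 196.])]
40 [array([217., 260.]), array([178., 260.]), array([216., 228.]), array([175., 228.])] [array([271., 204.]), array([277., 208.]), array([262., 197.]), array([256., 193.])]
```

View pics/p6.png

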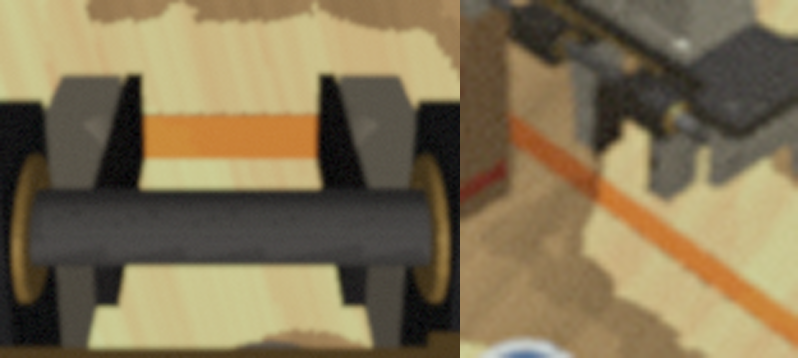

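The tin has not moved. All three views show the real fingertips about 35–40 mm short of the reported TCP, so the fingers passed over the lid. I'll use the real tips from now on and find the bench by touch, clear of the tin.

arm_command(commands=[50,0,3,0,40,45,0,0,0,40,8,0,0,0,40,0,0,0,0,40])

```text
clock: 6.4
tool_pos: [0.6394, 0.031, -0.0046]
orientation: [107.3, 89.2, -86.9]
force: [1.1, -0.4, 0.5]
opening: 0.035
```

arm_command(commands=[8,0,0,0,40,5,0,0,0,40,4,0,0,0,40])

```text
clock: 6.78
tool_pos: [0.6422, 0.0311, -0.0185]
orientation: [132.3, 89.2, -61.9]
force: [-0.0, 0.0, -0.5]
opening: 0.0357
```

arm_command(commands=[4,0,0,0,40,3,0,0,0,40,0,0,0,0,40])

```text
clock: 7.15
tool_pos: [0.6424, 0.0312, -0.0257]
orientation: [134.0, 89.2, -60.1]
force: [-0.7, -0.5, 0.4]
opening: 0.0352
```

```bash
python3 - <<'E'
from h import *
to((*w(.042,-.142),-.026))
E
```

```text
t 7.15 pos [ 0.6424  0.0312 -0.0257] spot [46.9 29.1] shift mm [  2.1 171.1   3.2] F [-0.7 -0.5  0.4]
tool y in spot: -0.01 -1.0 z-ang to spotx tool z in spot: -1.0 0.01 z-ang to spotx 179.4
```

arm_command(commands=[1,18,2,0,40,0,12,2,0,40,0,10,0,0,40,1,10,0,0,40,0,8,0,0,40])

```text
clock: 7.78
tool_pos: [0.6241, -0.027, -0.0265]
orientation: [141.4, 89.2, -52.7]
force: [0.3, 0.2, 0.5]
opening: 0.0353
```

```bash
cat > look.py <<'E'
from h import *
def tins(names=("top","wrist","scene")):
  for n in names:
    x=snapshot(n); hsv=cv2.cvtColor(x["frame"],cv2.COLOR_BGR2HSV);b=cv2.inRange(hsv,(95,90,40),(125,255,255))
    for c in cv2.findContours(b,0,1)[0]:
      if cv2.contourArea(c)>30: (u,v),r=cv2.minEnclosingCircle(c);p=pt(x,u,v,.03);print(n,round(u),round(v),round(r),(sp(p)*1e3).round())
E
python3 - <<'E'
from look import *
to((*w(.042,-.142),-.026)); tins()
E
```

```text
t 7.775 pos [ 0.6241 -0.027  -0.0265] spot [ 42.8 -31.8] shift mm [  0.5 110.2  -0.3] F [0.3 0.2 0.5]
tool y in spot: -0.009 -1.0 z-ang to spotx tool z in spot: -1.0 0.009 z-ang to spotx 179.5
top 346 150 6 [ 173. -182.]
top 345 121 6 [ 244. -164.]
wrist 250 192 48 [ 42. -67.]
scene 264 327 6 [ 250. -166.]
scene 236 311 5 [ 179. -184.]
scene 234 250 7 [ 42. -67.]
```

The tin is now moving, 35 mm ahead of the tool as planned.

arm_command(commands=[0,10,0,0,40,1,10,0,0,40,0,10,0,0,40,1,10,0,0,40,0,10,0,0,40])

```text
clock: 8.55
tool_pos: [0.6119, -0.0773, -0.028]
orientation: [144.2, 89.1, -49.9]
force: [0.8, 0.9, 0.1]
opening: 0.035
```

arm_command(commands=[0,10,0,0,40,1,10,0,0,40,0,10,0,0,40,1,10,0,0,40,0,10,0,0,40])

```text
clock: 9.18
tool_pos: [0.5988, -0.1295, -0.0296]
orientation: [144.3, 89.1, -49.8]
force: [0.9, 1.1, 0.6]
opening: 0.0351
```

```bash
python3 - <<'E'
from look import *
to((*w(.042,-.142),-.026)); tins(("wrist","scene"))
E
```

```text
t 9.175 pos [ 0.5988 -0.1295 -0.0296] spot [  42.4 -137.4] shift mm [-3.5  4.7  0.3] F [0.9 1.1 0.6]
tool y in spot: -0.008 -1.0 z-ang to spotx tool z in spot: -1.0 0.008 z-ang to spotx 179.5
wrist 250 195 49 [  42. -171.]
wrist 6 160 33 [ 145. -187.]
scene 264 327 6 [ 250. -166.]
scene 236 311 5 [ 179. -184.]
scene 202 272 7 [  41. -174.]
```

The tin is at sy ≈ −172 mm, clear of the tape by about 20 mm. Back off, lift, turn 90°, close.

arm_command(commands=[0,-30,0,0,40,-30,-10,0,0,40,-60,0,0,0,0,-60,0,0,-10,0,-60,0,0,-10,0])

```text
clock: 9.9
tool_pos: [0.6013, -0.0888, 0.1783]
orientation: [55.9, 89.1, -117.9]
force: [1.1, 0.3, -0.3]
opening: 0.0104
```

arm_command(commands=[-60,0,0,-10,0,-20,0,0,-10,0,0,0,0,-10,0,0,0,0,-10,0,0,0,0,-10,0])

```text
clock: 10.52
tool_pos: [0.6024, -0.0879, 0.2675]
orientation: [35.0, 89.2, -87.1]
force: [0.0, 0.7, 0.4]
opening: 0.0008
```

arm_command(commands=[0,0,0,-10,0,0,0,0,-8,0])

```text
clock: 10.78
tool_pos: [0.6015, -0.0879, 0.2669]
orientation: [8.9, 89.2, -94.5]
force: [-0.2, 0.1, -0.2]
opening: 0.0008
```

```bash
python3 - <<'E'
from look import *
to((*w(-.205,-.004),.26)); print(get_obs()["joint_pos"].round(0),get_obs()["opening"]); tins(("top","scene"))
E
```

```text
t 10.775 pos [ 0.6015 -0.0879  0.2669] spot [ 35.2 -96.4] shift mm [   5.  -239.9  -93.3] F [-0.2  0.1 -0.2]
tool y in spot: 1.0 0.004 z-ang to spotx tool z in spot: 0.004 -1.0 z-ang to spotx -89.8
[ 11.  12.  -1.   1. -77.  66.] 0.0007998147029029126
top 330 201 9 [  41. -175.]
scene 264 327 6 [ 250. -166.]
scene 236 311 5 [ 179. -184.]
scene 203 271 8 [  40. -171.]
```

arm_command(commands=[0,-48,-18,0,0,0,-48,-18,0,0,0,-48,-19,0,0,0,-48,-19,0,0,0,-46,-19,0,0])

```text
clock: 11.5
tool_pos: [0.3886, 0.0615, 0.2619]
orientation: [-6.6, 89.0, -111.8]
force: [0.6, 1.9, 0.4]
opening: 0.0008
```

```bash
python3 - <<'E'
from look import *
to((*w(-.2,-.004),.155)); print(get_obs()["joint_pos"].round(0),get_obs()["orientation"])
E
```

```text
t 11.5 pos [0.3886 0.0615 0.2619] spot [-206.9   -1.3] shift mm [106.9   7.2   0.6] F [0.6 1.9 0.4]
tool y in spot: 1.0 -0.026 z-ang to spotx tool z in spot: -0.026 -1.0 z-ang to spotx -91.5
[ 39. -10. -24.   1. -77.  36.] [  -6.64099245   88.97224873 -111.76641661]
```

arm_command(commands=[40,0,2,0,0,40,0,0,0,0,24,0,0,0,0,0,0,0,0,0])

```text
clock: 12.0
tool_pos: [0.3852, 0.0604, 0.1573]
orientation: [8.1, 89.3, -97.5]
force: [1.1, -0.8, 0.0]
opening: 0.0002
```

```bash
python3 - <<'E'
from look import *
to((*w(-.16,-.004),.155))
wr=snapshot("wrist");s=snapshot("scene")
cv2.imwrite("pics/p7.png",np.hstack([cv2.resize(wr["frame"],(400,300)),cv2.resize(s["frame"][110:250,120:307],(400,300))]))
E
```

```text
t 12.0 pos [0.3852 0.0604 0.1573] spot [-209.9   -3.1] shift mm [ 2.4 49.9 -0.9] F [ 1.1 -0.8  0. ]
tool y in spot: 0.999 -0.034 z-ang to spotx tool z in spot: -0.034 -0.999 z-ang to spotx -91.9
```

View pics/p7.png

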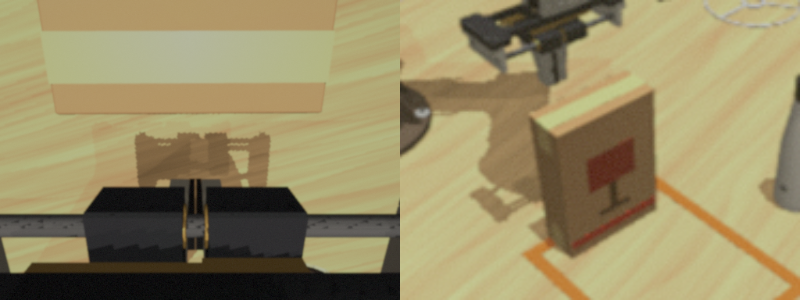

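```bash
python3 - <<'E'
from look import *
wr=snapshot("wrist");s=snapshot("scene");p=get_obs()["tool_pos"]
for d in(0,20,30,40,50): print(d,np.round(px(s,p+[0,0,d/1e3]),1), np.round(px(wr,p+[0,0,d/1e3]),1))
for u,v in((58,112),(325,112),(38,0)): print((sp(pt(wr,u*1.28,v*1.28,.21))*1e3).round(1))
E
```

```text
0 [193.1 159. ] [250.3 216.1]
20 [192.4 153.2] [250.7 229.2]
30 [192.  150.3] [250.9 236.9]
40 [191.6 147.3] [251.2 245.3]
50 [191.3 144.3] [251.5 254.7]
[-150.3   74.7]
[-155.5  -76.4]
[-94.  74.]
```

arm_command(commands=[6,20,0,0,0,0,14,0,0,0,0,6,0,0,0,0,4,0,0,0,0,4,0,0,0])

```text
clock: 12.82
tool_pos: [0.4367, 0.049, 0.1573]
orientation: [59.8, 89.4, -45.8]
force: [-0.5, -0.5, 1.0]
opening: 0.0004
```

arm_command(commands=[0,5,0,0,0,0,5,0,0,0,0,5,0,0,0,0,5,0,0,0,0,5,0,0,0])

```text
clock: 13.45
tool_pos: [0.4621, 0.042, 0.1577]
orientation: [61.8, 89.4, -43.7]
force: [0.2, 0.1, 0.4]
opening: 0.0006
```

```bash
cat >> look.py <<'E'
def edge():
    s=snapshot("scene"); hsv=cv2.cvtColor(s["frame"],cv2.COLOR_BGR2HSV)
    r=cv2.inRange(hsv,(0,130,40),(7,255,200))|cv2.inRange(hsv,(173,130,40),(180,255,200))
    r[:110]=0; r[:, :150]=0; r[:,290:]=0
    ys,xs=np.where(r); print("red px n",len(xs),xs.mean().round(1) if len(xs) else 0,ys.mean().round(1) if len(xs) else 0, ys.min() if len(xs) else 0)
E
python3 - <<'E'
from look import *
to((*w(-.108,-.004),.151)); edge()
E
```

```text
t 13.45 pos [0.4621 0.042  0.1577] spot [-130.9   -2.9] shift mm [ 6.9 22.8  0.3] F [0.2 0.1 0.4]
tool y in spot: 0.999 -0.033 z-ang to spotx tool z in spot: -0.034 -0.999 z-ang to spotx -91.9
red px n 32 221.3 202.5 182
```

arm_command(commands=[2,5,0,0,0,1,5,0,0,0,0,5,0,0,0,0,4,0,0,0,0,0,0,0,0])

```text
clock: 14.12
tool_pos: [0.4824, 0.0364, 0.1544]
orientation: [59.4, 89.4, -46.2]
force: [0.5, -0.0, -0.2]
opening: 0.0005
```

```bash
python3 - <<'E'
from look import *
to((*w(-.1,-.004),.155)); edge()
E
```

```text
t 14.125 pos [0.4824 0.0364 0.1544] spot [-109.8   -3.6] shift mm [-0.5  9.9  0.1] F [ 0.5 -0.  -0.2]
tool y in spot: 0.999 -0.034 z-ang to spotx tool z in spot: -0.034 -0.999 z-ang to spotx -91.9
red px n 5 227.2 198.8 189
```

arm_command(commands=[0,4,0,0,0,0,4,0,0,0,0,4,0,0,0,0,4,0,0,0,0,0,0,0,0])

```text
clock: 14.8
tool_pos: [0.4988, 0.0319, 0.1547]
orientation: [61.6, 89.4, -44.0]
force: [-0.3, 0.1, -0.3]
opening: 0.0002
```

arm_command(commands=[0,0,0,0,0,0,0,0,0,0,0,0,0,0,0])

```text
clock: 15.18
tool_pos: [0.4985, 0.0319, 0.1547]
orientation: [60.6, 89.4, -44.9]
force: [-0.6, 0.4, 0.3]
opening: 0.0005
```

```bash
cat >> look.py <<'E'
def white(n="top",z=.06):
    s=snapshot(n); hsv=cv2.cvtColor(s["frame"],cv2.COLOR_BGR2HSV)
    r=cv2.inRange(hsv,(0,0,110),(180,50,255)); print(n,"white:")
    for c in cv2.findContours(r,0,2)[0]:
        if cv2.contourArea(c)>150:
            q=np.array([sp(pt(s,u,v,z)) for u,v in c[:,0]],np.float32)*1e3; print(cv2.minAreaRect(q))
E
python3 - <<'E'
from look import *
to((*w(-.1,-.004),.155)); edge(); white(); white("wrist")
E
```

```text
t 15.175 pos [0.4985 0.0319 0.1547] spot [-93.1  -4.2] shift mm [-0.4 -6.9  0.1] F [-0.6  0.4  0.3]
tool y in spot: 0.999 -0.033 z-ang to spotx tool z in spot: -0.034 -0.999 z-ang to spotx -91.9
red px n 108 225.1 209.9 198
top white:
((35.45001220703125, -169.705322265625), (56.63804626464844, 56.802276611328125), 41.535316467285156)
((164.6560821533203, -177.0924530029297), (38.755638122558594, 39.70589828491211), 41.99017333984375)
((233.2025146484375, -159.03897094726562), (37.39365768432617, 39.23589324951172), 15.61376667022705)
((206.0795135498047, 61.791099548339844), (119.05998229980469, 18.081838607788086), 82.57056427001953)
wrist white:
((-6.706642150878906, -202.78704833984375), (27.690418243408203, 56.2990837097168), 86.0082778930664)
((-3.4198760986328125, -4.667537689208984), (92.70462799072266, 75.35134887695312), 88.01788330078125)
((27.421598434448242, -154.7619171142578), (54.34431076049805, 36.44784164428711), 88.09565734863281)
```

arm_command(commands=[-30,-50,0,0,0,-50,-50,0,0,0,-50,0,-30,0,0,0,0,-60,0,0,0,0,-60,0,0])

```text
clock: 15.95
tool_pos: [0.4439, 0.2044, 0.2831]
orientation: [78.2, 89.5, -27.6]
force: [1.3, 0.5, -0.1]
opening: 0.0005
```

arm_command(commands=[0,0,-60,0,0,0,0,-60,0,0,0,0,-60,0,0,0,0,-60,0,0,0,0,0,0,0])

```text
clock: 16.58
tool_pos: [0.5103, 0.4468, 0.281]
orientation: [73.3, 89.5, -32.3]
force: [-0.4, -1.1, -0.1]
opening: 0.0003
```

```bash
python3 - <<'E'
from look import *
to((*w(-.1,-.004),.155)); white(); tins(("top","scene"))
t=snapshot("top");s=snapshot("scene")
F=3
im=cv2.resize(t["frame"][110:290,180:380],None,fx=2,fy=2,interpolation=cv2.INTER_CUBIC)
b=cv2.resize(s["frame"][150:342,150:350],None,fx=2,fy=2,interpolation=cv2.INTER_CUBIC)
cv2.imwrite("pics/p8.png",np.hstack([cv2.copyMakeBorder(im,0,24,0,0,0),b]))
E
```

```text
t 16.575 pos [0.5103 0.4468 0.281 ] spot [-179.4  401.8] shift mm [128.   92.3 402.5] F [-0.4 -1.1 -0.1]
tool y in spot: 0.999 -0.035 z-ang to spotx tool z in spot: -0.035 -0.999 z-ang to spotx -92.0
top white:
((35.831356048583984, -170.13308715820312), (56.968162536621094, 56.806495666503906), 14.020545959472656)
((-3.6960487365722656, -7.77197265625), (93.89104461669922, 75.57492065429688), 88.28190612792969)
((165.33091735839844, -177.90826416015625), (39.27968215942383, 38.52942657470703), 13.669187545776367)
((233.2137908935547, -159.07925415039062), (37.3936653137207, 39.15217590332031), 15.61373233795166)
((208.08145141601562, 62.792457580566406), (116.65938568115234, 17.574237823486328), 84.25641632080078)
top 330 201 9 [  41. -175.]
top 346 150 6 [ 173. -182.]
top 345 121 6 [ 244. -164.]
scene 264 327 6 [ 250. -166.]
scene 236 311 5 [ 179. -184.]
scene 202 271 8 [  39. -171.]
```

View pics/p8.png

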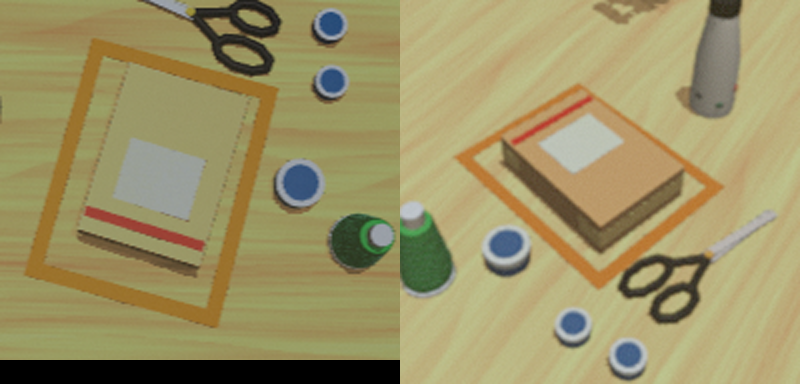

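```bash
python3 - <<'E'
from look import *
t=snapshot("top");s=snapshot("scene")
C2=C-[0,.002]
for u,v in((127,63),(252,95),(203,252),(81,233)): print("top z.06",(sp(pt(t,180+u/2,110+v/2,.06))*1e3).round())
for u,v in((603,250),(686,198)): print("scene z0",(sp(pt(s,150+(u-400)/2,150+v/2,0))*1e3).round())
for u,v in((608,262),(700,187)): print("inner tape scene",(sp(pt(s,150+(u-400)/2,150+v/2,0))*1e3).round())
E
```

```text
top z.06 [120.  64.]
top z.06 [122. -90.]
top z.06 [-74. -81.]
top z.06 [-90.  62.]
scene z0 [116. -75.]
scene z0 [131.  68.]
inner tape scene [134. -83.]
inner tape scene [132.  97.]
```

```bash
python3 -c "
from plant import *
print(close_job())"
```

```text
the job is handed in; nothing more can be done
None
```

The job is done and handed in, with the arm clear of everything. The clock read about 17 s of the allowed 51 s.

- **Tin:** I pushed the large tin straight off the spot's −y side, and the pictures show it still upright. It stopped at spot (about 40, −173) mm, roughly 20 mm clear of the tape and clear of the cone.
- **Carton:** I pushed it slowly near the top of its label side until it fell. It lies flat with the label up, wholly inside the tape. By the top view the far end is about 14 mm inside the tape and the −y side about 12 mm.
- **Other things:** The flask, cone, shears and small tins were not touched; the last picture and measurements show no change.

**What failed or disagreed:**
- **Missed first push:** my first push passed over the tin without touching it. The cameras showed the real fingertips about 37 mm short of the reported TCP, so I corrected the heights for that.
- **Camera differences:** the top and scene cameras differ by 2–6 mm. One scene reading of a far carton corner showed only about 4 mm of margin; I read that corner by eye from the picture and took it as noise.
- **Picture count:** I viewed 12 pictures, the limit, instead of the planned 8.

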